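# Trip the hidden latch and open the logger's battery drawer

## Robot

A 7-joint arm with a two-finger parallel gripper is mounted at the origin on a cart in front of the work surface, level with it; the furniture and walls round the work are solid. World frame = base frame: x ahead of the robot, y to its left, z up, the work surface at z = 0. Lengths are in m, angles in rad, forces in N, time in s.
With the tool pointing down it reaches from about 0.425 to 0.875 m from the base axis. Payload 4.7 kg.
Tool frame: the origin (TCP) lies where the fingers leave the gripper's body, on its centre line; the fingertips stand 70 mm ahead of it and the grasp point (between the pads) lies 51 mm ahead of it; z points along the fingers, y is the line along which they close (so a half turn about z gives the same grasp; the last joint's range is limited). The gripper opens to 87 mm and grips with 3 to 60 N. Pads are 19 mm wide; open, the fingers measure 117 mm over their backs; the gripper's body (75 mm by 190 mm) begins 51 mm behind the grasp point.
Start: joints at [-1.286, 0.321, -0.07, 1.45, 0.023, 1.371, -0.057], TCP at [0.174, 0.626, 0.292] pointing down, gripper open.
Joint ranges: [-2.86, 2.86], [-0.3, 2.09], [-1.38, 1.24], [0.06, 2.45], [-1.56, 4.7], [0.09, 2.05], [-2.69, 2.69]. Speed limits (rad/s): [2.57, 2.57, 3.14, 3.14, 3.14, 3.14, 3.14].

## Interface

Orientations are given as a rotation vector (axis times angle).
In Python, from bench import ctrl gives the robot as it stands.
- The arm moves only by the tool play_rows, never from a script. Its argument "increments" is a list that holds one entry, the list of rows, each a list of 7 numbers: the shift along the tool's x, y, z as a fraction of full scale, then the turn, a rotation vector about the tool's x, y, z as a fraction of full scale, then the gripper command: -1 is shut, 1 is fully open, values between are in proportion. A call has 1 to 8 rows; each row is the pose to reach, as a shift and turn from the pose commanded when the call began, along the tool's axes at that moment; what a row does not reach only later rows make up. Full scale, the value 1, is 0.1 m for a shift and 90 degrees for a turn. A row lasts 1/10 s, in which the tool goes at most 50 mm and 8.59 degrees, less where a joint would pass 70% of its speed; a pose out of reach is approached as far as the arm can. A call with a number of a shift or a turn outside -1 to 1 is refused whole. A call with a gripper value outside its range is refused whole. The fingers move at their own pace and stop on an object; "squeeze" is the grip in N (left out, the last holds). Time passes only in rows, so rows that repeat a pose let the fingers close. It gives the time, the measured TCP pose, the force, the opening and the grip force at its end, in the units of the state.
- ctrl.get_state(): the state, without advancing time (a new reading comes with each control period).
- ctrl.get_image(name): name is "scene" or "top" or "wrist"; returns the picture (480x640x3 uint8, red, green, blue); there is no depth.
- ctrl.get_calibration(name): a dict with "vertical_fov" (degrees; the focal length in pixels is half the picture's height over the tangent of half this angle, whatever the lens; pixels are square), "cx", "cy" (the principal point, pixels), "R" (3x3) and "t" (3): a world point X has camera coordinates R X + t; the wrist camera has in their place "T_tool_cam" (4x4, takes a point from camera to tool coordinates, whose origin is the TCP and whose axes are the flange's). Camera axes: x right, y down, z forward; pixel columns grow to the right and rows downward; lengths in m; the calibration is good to about 2 mm. A picture is of the moment at which its call begins: read the wrist's pose just before it. get_calibration takes no time and is no camera call.
- ctrl.close_job(): hands the job in; it is judged then, once.
The state is a dict: "time": time; "joint_positions": joint angles; "qd": joint speeds; "joint_torque": joint torques, N m; "position": TCP position; "tool_rot": TCP orientation; "ft_force": force on the tool from outside, world axes, zero at the start; "torque": the same for the moment, N m; "grip_width": opening from 0.0 (shut) to 1.0 (fully open); "grip_force": force on a finger pad.
Only numpy, scipy, OpenCV 4.12 (cv2) and the standard library are available. Lean on these libraries where they do the work, as an engineer would, in place of code of your own. Each camera call takes 0.05 s, during which the arm holds its last target. There are 200 camera calls.

## Task

The battery drawer of the grey bench logger is shut by a hidden spring latch. Take the orange-handled release pin out of its wooden tool block, push it straight down through the small steel-ringed hole in the logger's top until the latch gives and the drawer springs forward; feel your way and press gently, for the latch is delicate and sits at a different depth in every unit. Then put the pin back upright and fully down in its block, and pull the drawer by its knob all the way out so that the cells can be changed. Leave everything else on the bench where it is.

Things in the scene. Friction and masses are not known exactly. Their poses are not given: they have to be found in the camera images.
- pin_handle (a point): Centre of the release pin's orange handle: square, 12 x 12 mm (flats along this frame's x and y), 42 mm high. Below it an aluminium collar 22 mm across, 4 mm thick, then a steel rod 4 mm thick, 60 mm long, round-ended, along -z. 50 g. It stands in the tool block, collar on the block's top. Held with the fingertips just above the collar, the collar takes the push.
- pin_tip (a point): Lower end of the release pin's rod, on its axis, 85 mm below pin_handle; z points up along the pin to the handle.
- block_hole (a point): Centre of the pin's hole at the top face of the wooden tool block (60 x 100 x 66 mm, fixed to the bench, top 66 mm above it). Round hole 9 mm wide, straight through; the pin's tip is 60 mm below this point when it is fully home. z points up.
- access_hole (a point): Centre of the access hole, at the rim of its steel bushing on the logger's top, 65 mm above the bench. Bushing 21 mm across; its countersink narrows from 13 mm to a 7 mm bore 3 mm lower, at the face of the top plate (4 mm thick). Straight below, unseen, is the latch's 11 mm stud head, 15 to 33 mm below this point, different each time. This frame's -x points to the logger's front, z up.
- drawer_knob (a point): Centre of the drawer's aluminium pull knob on the logger's front: square-sided, 14 mm wide and high, 24 mm long along this frame's x, 34 mm above the bench, with a 20 mm square rim at its outer (-x) end. The drawer's front is 20 mm behind this point (+x), the logger's top 28 mm above it. The drawer pulls out along this frame's -x; this point moves with it.
- drawer (a joint): How far the battery drawer is out of the logger, m: 0 latched shut; a spring throws it to between 0.012 and 0.022 when the latch trips; 0.060 fully out, at its stop. It then slides with 2 to 4 N and stays where it is left. The latch: the stud starts to move down at about 5 N, lets go 5 mm lower at about 9 N, meets a hard stop 7 mm below its rest, and springs up again.
- logger: Grey metal bench logger, 130 (x) x 150 (y) x 62 mm high, fixed to the bench, black front with a green window to -x. Origin at the centre of its underside, z up. Two binding posts stand 19 mm above its top at x = +44, y = +24 and +52 mm. More than 20 N between the pin and the logger's top, hole or latch damages it.
- marker: white marker pen, 131 mm long, lying to the right of the logger; a bystander
- cell_1: AA cell lying on the bench at the near left, 14 x 50 mm; a bystander
- cell_2: second AA cell beside it, 14 x 50 mm; a bystander
- screwdriver_red: red screwdriver, 190 mm long, lying on the bench to the left; a bystander
- flux_tin: round flux tin with a red lid, 59 mm across, 18 mm high; a bystander
- green_board: green circuit board, 48 x 80 x 13 mm, lying at the bench's near edge; a bystander
- spool: white solder spool, 58 mm across, 46 mm high; a bystander
- tape: roll of black tape, 73 mm across, 19 mm high; a bystander
Mind the look-alikes: they are no part of the job. Of the things that look like the part that bears block_hole, the largest one is meant.

How it is judged:
By the outcome, as a careful person would: the job done as asked, in the order asked, and still so for the second after the job is handed in, with the robot touching nothing.
It also fails if it takes over 70 s, if anything falls off the work surface, if the arm or the gripper's body presses on something with over 40 N, if the wrist force passes 120 N, or if a joint passes its speed limit or range.

## Working session

There is one attempt and no reset: what is moved stays moved. The work goes in short steps, Python scripts to look and compute and a tool call to move; the robot and the scene stay as the last step left them, time stands still between calls to the robot, and variables do not carry over. Pictures are saved under pics/ and viewed, at most 10 in all, crops included, and the job is handed in when it is done.

Besides the shell and the picture viewer there is one more tool, called as name(argument=value, ...), one argument or row to a line, values as JSON. play_rows: Moves the arm, as the interface text tells. Shift numbers are shares of 0.1 m and turn numbers shares of 90 degrees, none past 1 either way. Its arguments: {"type":"object","properties":{"increments":{"type":"array"},"squeeze":{"type":"number"}},"required":["increments"]}

```bash
mkdir -p pics; python3 - <<'E'
from bench import ctrl
import cv2
s=ctrl.get_state();print({k:(v if not hasattr(v,'round') else v) for k,v in s.items()})
for n in("scene","top"):
    cv2.imwrite(f"pics/{n}0.png",ctrl.get_image(n)[:,:,::-1]);print(ctrl.get_calibration(n))
print(ctrl.get_calibration("wrist"))
E
```

```text
{'time': 0.0, 'joint_positions': array([-1.28588781,  0.32182333, -0.0701089 ,  1.45169423,  0.02261525,
        1.37078911, -0.05691444]), 'qd': array([ 0.00116923,  0.0005951 ,  0.00055105, -0.00103759,  0.00133934,
       -0.00015416, -0.00108817]), 'joint_torque': array([-2.83140635e-04, -4.91278768e+01, -4.03975379e-01, -3.12532032e+01,
       -6.38216198e-02,  4.38560452e-02,  1.75396112e-04]), 'position': array([0.17379965, 0.62589037, 0.29115171]), 'tool_rot': array([-4.23999142e-01, -3.11269193e+00,  3.01618795e-03]), 'ft_force': array([0.14532912, 0.03876684, 0.61349178]), 'torque': array([ 0.0419585 , -0.00093418, -0.02382385]), 'grip_force': 0.0, 'grip_width': 0.9996545571006322}
{'vertical_fov': 54.518032527600404, 'cx': 312.3596201667626, 'cy': 230.76086534643088, 'R': array([[-0.90091376, -0.43382182, -0.01237037],
       [-0.33312141,  0.70949793, -0.62100146],
       [ 0.27818073, -0.55534792, -0.78371179]]), 't': array([0.46617329, 0.25114551, 0.96388867])}
{'vertical_fov': 53.41850688048021, 'cx': 320.5392932421973, 'cy': 240.43354790604124, 'R': array([[-0.0281588 , -0.99956131, -0.00917976],
       [-0.99804972,  0.02862567, -0.0554736 ],
       [ 0.05571204,  0.00759979, -0.99841795]]), 't': array([-0.00857669,  0.54048493,  1.31867448])}
{'vertical_fov': 69.26416783946934, 'cx': 322.60472810405196, 'cy': 236.4495893128245, 'T_tool_cam': array([[ 4.89719919e-04, -9.66067351e-01, -2.58289823e-01,
         7.13757290e-02],
       [ 9.99999765e-01,  5.96760262e-04, -3.36020986e-04,
         6.18837531e-04],
       [ 4.78756007e-04, -2.58289598e-01,  9.66067417e-01,
        -9.23263572e-02],
       [ 0.00000000e+00,  0.00000000e+00,  0.00000000e+00,
         1.00000000e+00]])}
```

View pics/top0.png

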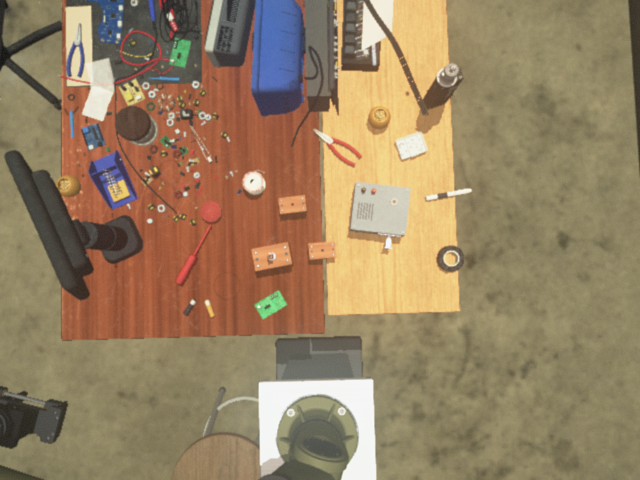

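View pics/scene0.png

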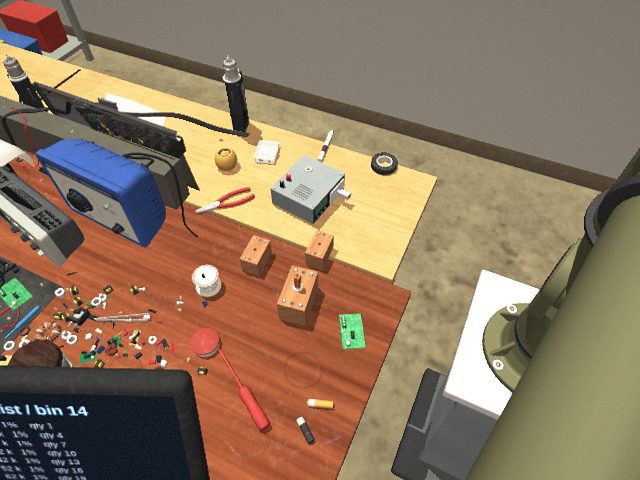

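The top view shows three tan blocks: (271,257) with the pin in it, (291,205) and (321,250). The first is the largest and holds the orange pin. The logger is at (380,210), with its bushing near (394,202) and its knob near (388,243). I'll enlarge both views to confirm.

```bash
cat > h.py <<'E'
import numpy as np, cv2
from bench import ctrl
from scipy.spatial.transform import Rotation as Ro
def cam(n,state=None):
    c=ctrl.get_calibration(n); f=240/np.tan(np.radians(c["vertical_fov"]/2))
    if n=="wrist":
        T=np.array(c["T_tool_cam"]); Rt=Ro.from_rotvec(state["tool_rot"]).as_matrix()
        Rwc=Rt@T[:3,:3]; o=Rt@T[:3,3]+np.array(state["position"])
    else:
        Rwc=np.array(c["R"]).T; o=-Rwc@np.array(c["t"])
    return f,c["cx"],c["cy"],Rwc,o
def at_z(C,u,v,z):
    f,cx,cy,R,o=C; d=R@np.array([(u-cx)/f,(v-cy)/f,1]); return o+d*(z-o[2])/d[2]
def proj(C,X):
    f,cx,cy,R,o=C; p=R.T@(np.array(X)-o); return np.array([cx+f*p[0]/p[2],cy+f*p[1]/p[2]])
E
python3 - <<'E'
from h import *
t=cv2.imread("pics/top0.png");s=cv2.imread("pics/scene0.png")
a=cv2.resize(t[170:290,240:440],(800,480),interpolation=cv2.INTER_CUBIC)[:, :]
cv2.imwrite("pics/topc.png",a)
C=cam("top")
for n,u,v,z in(("pin",272,257,.11),("bush",394,202,.065),("knob",388,243,.034),("blk",271,257,.066)):print(n,at_z(C,u,v,z))
E
```

```text
pin [0.49531064 0.10241152 0.11      ]
bush [ 0.6354014  -0.22544319  0.065     ]
knob [ 0.52656902 -0.20942937  0.034     ]
blk [0.49643972 0.1099557  0.066     ]
```

View pics/topc.png

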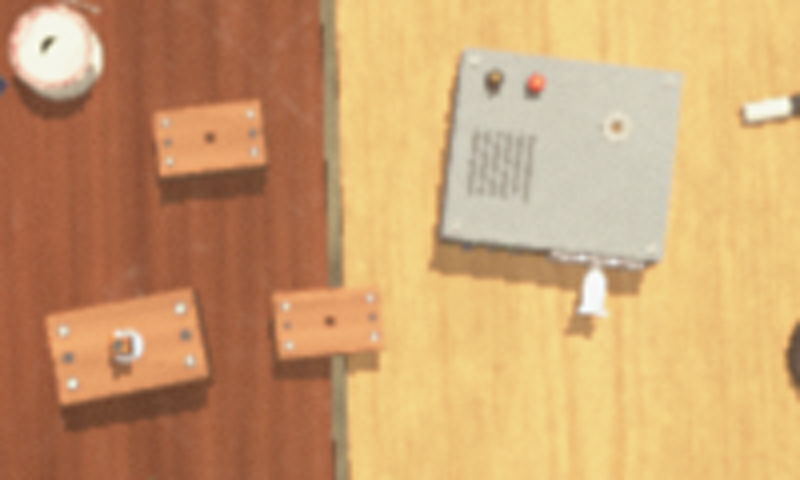

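The largest block is at full-image (272,257) and holds the orange pin with its collar. The two smaller ones are decoys with empty holes. I'll go over the pin by an arc that stays clear of the monitor.

play_rows(
  increments=[
    [[-0.36,-0.94,0,0,0,0,1],[-0.36,-0.94,0,0,0,0,1],[-0.36,-0.94,0,0,0,0,1],[-0.36,-0.94,0,0,0,0,1]],
  ],
)

```text
time: 0.5
position: [0.1838, 0.5251, 0.2922]
tool_rot: [0.426, 3.112, 0.0]
ft_force: [-1.0, 1.2, 0.6]
grip_width: 1.001
grip_force: 0.0
```

play_rows(
  increments=[
    [[-0.85,-0.8,0,0,0,0,1],[-0.85,-0.8,0,0,0,0,1],[-0.85,-0.8,0,0,0,0,1],[-0.85,-0.8,0,0,0,0,1]],
  ],
)

```text
time: 0.9
position: [0.2459, 0.4255, 0.2929]
tool_rot: [0.43, 3.111, 0.002]
ft_force: [-0.9, -0.4, -0.8]
grip_width: 1.002
grip_force: 0.0
```

play_rows(
  increments=[
    [[-0.98,-0.56,0,0,0,0,1],[-0.98,-0.56,0,0,0,0,1],[-0.98,-0.56,0,0,0,0,1],[-0.98,-0.56,0,0,0,0,1]],
  ],
)

```text
time: 1.3
position: [0.3246, 0.3465, 0.2926]
tool_rot: [0.428, 3.112, 0.002]
ft_force: [-0.0, 0.7, 0.8]
grip_width: 0.999
grip_force: 0.0
```

play_rows(
  increments=[
    [[-0.94,-0.78,0,0,0,0,1],[-0.94,-0.78,0,0,0,0,1],[-0.94,-0.78,0,0,0,0,1],[-0.94,-0.78,0,0,0,0,1]],
  ],
)

```text
time: 1.7
position: [0.3942, 0.2458, 0.2926]
tool_rot: [0.427, 3.111, 0.001]
ft_force: [-0.7, 1.1, 0.3]
grip_width: 0.997
grip_force: 0.0
```

play_rows(
  increments=[
    [[-0.94,-0.78,0,0,0,0,1],[-0.94,-0.78,0,0,0,0,1],[-0.94,-0.78,0,0,0,0,1],[-0.94,-0.78,0,0,0,0,1]],
  ],
)

```text
time: 2.1
position: [0.4641, 0.1458, 0.2925]
tool_rot: [0.427, 3.111, 0.0]
ft_force: [-1.2, 0.0, -0.3]
grip_width: 1.005
grip_force: 0.0
```

play_rows(
  increments=[
    [[-0.46,-0.34,0.3,0,0,-0.29,1],[-0.46,-0.34,0.3,0,0,-0.29,1],[-0.46,-0.34,0.3,0,0,-0.29,1],[-0.46,-0.34,0.3,0,0,-0.29,1],[-0.46,-0.34,0.3,0,0,-0.29,1],[-0.46,-0.34,0.3,0,0,-0.29,1]],
  ],
)

```text
time: 2.7
position: [0.4977, 0.1028, 0.2625]
tool_rot: [-0.291, 3.128, 0.001]
ft_force: [0.0, -0.7, 0.6]
grip_width: 1.004
grip_force: 0.0
```

```bash
python3 - <<'E'
from h import *
s=ctrl.get_state();im=ctrl.get_image("wrist")[:,:,::-1]
np.save("s1.npy",s,allow_pickle=True)
cv2.imwrite("pics/w1.png",im);print(s["time"],s["position"],s["tool_rot"],s["joint_positions"])
E
```

```text
2.7 [0.49773453 0.10275788 0.26248781] [-2.91247451e-01  3.12767315e+00  1.16125244e-03] [-0.72835102  0.027863    0.48456005  1.85463802 -0.01432885  1.26183252
  1.51689956]
```

View pics/w1.png

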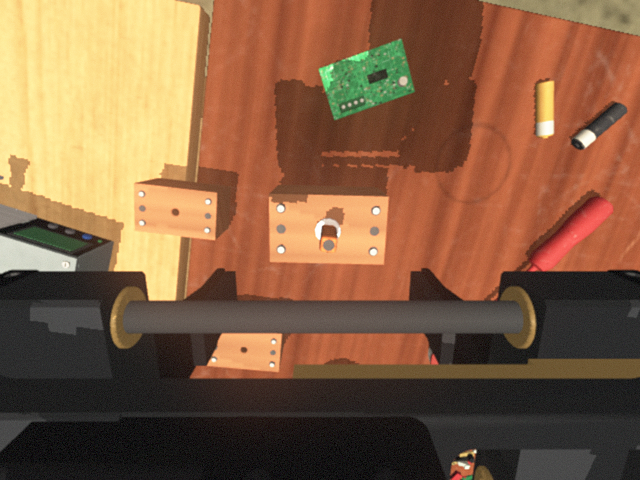

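The wrist view shows the large block (270–388, 196–265) nearly aligned with the tool, and the pin near (328,236). I'll enlarge it.

```bash
python3 - <<'E'
from h import *
im=cv2.imread("pics/w1.png")
cv2.imwrite("pics/w1c.png",cv2.resize(im[190:270,265:393],(768,480),interpolation=cv2.INTER_CUBIC))
s=np.load("s1.npy",allow_pickle=True).item();C=cam("wrist",s)
P=[at_z(C,u,v,.066)for u,v in((280,209),(376,211),(374,252),(281,250))]
print(np.mean(P,0));d=P[0]-P[1];print(np.degrees(np.arctan2(d[0],-d[1])),np.linalg.norm(d),np.degrees(np.arctan2((P[0]-P[3])[1],(P[0]-P[3])[0])))
E
```

```text
[0.49795082 0.10835207 0.066     ]
9.45068483894992 0.08096901660879996 -169.77018269752946
```

View pics/w1c.png

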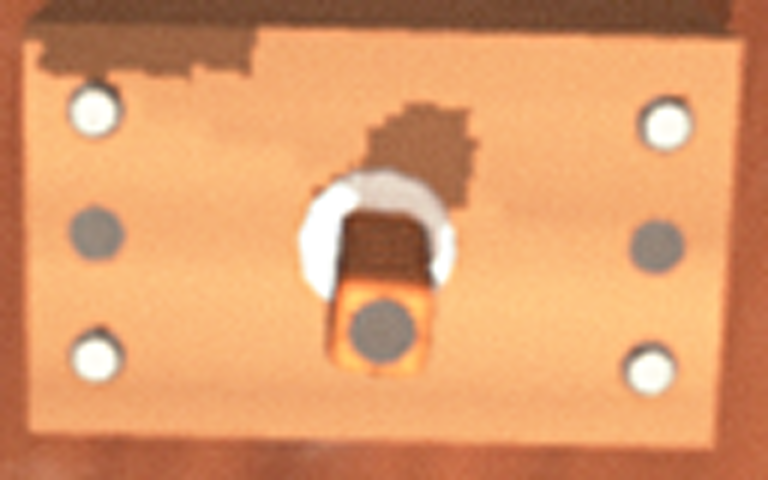

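The pin is in the large block with its flats nearly square to the tool. The handle top is at crop (382,331) and the collar centre at (378,247).

```bash
python3 - <<'E'
from h import *
s=np.load("s1.npy",allow_pickle=True).item();C=cam("wrist",s)
f=lambda u,v:((u+.5)/6+264.5,(v+.5)/6+189.5)
a=at_z(C,*f(382,331),.112);b=at_z(C,*f(378,247),.070);print(a,b)
R=Ro.from_rotvec(s["tool_rot"]).as_matrix();print(R.T@((a+b)/2-s["position"]))
E
```

```text
[0.4969654  0.10780283 0.112     ] [0.49694743 0.10792325 0.07      ]
[-9.98353777e-05  5.04097744e-03  1.71491450e-01]
```

play_rows(
  increments=[
    [[0,0.05,0.45,0,0,0,1],[0,0.05,0.9,0,0,0,1],[0,0.05,0.9,0,0,0,1],[0,0.05,0.9,0,0,0,1]],
  ],
)

```text
time: 3.15
position: [0.4971, 0.1056, 0.1728]
tool_rot: [0.289, -3.128, 0.001]
ft_force: [0.3, -0.4, -0.1]
grip_width: 1.001
grip_force: 0.0
```

play_rows(
  increments=[
    [[0,0,0.15,0,0,0,1],[0,0,0.31,0,0,0,1],[0,0,0.31,0,0,0,1],[0,0,0.31,0,0,0,0],[0,0,0.31,0,0,0,-0.5],[0,0,0.31,0,0,0,-1],[0,0,0.31,0,0,0,-1],[0,0,0.31,0,0,0,-1]],
  ],
  squeeze=30,
)

```text
time: 3.95
position: [0.4973, 0.1054, 0.1416]
tool_rot: [-0.29, 3.128, 0.0]
ft_force: [-0.0, -0.2, -0.5]
grip_width: 0.637
grip_force: 0.0
```

play_rows(
  increments=[
    [[0,0,0,0,0,0,-1],[0,0,0,0,0,0,-1],[0,0,0,0,0,0,-1],[0,0,0,0,0,0,-1]],
  ],
)

```text
time: 4.35
position: [0.4971, 0.1053, 0.1412]
tool_rot: [0.29, -3.128, 0.0]
ft_force: [-0.9, 0.3, 0.3]
grip_width: 0.264
grip_force: 0.0
```

play_rows(
  increments=[
    [[0.004,0.024,0,0,0,0,-0.5],[0.004,0.024,0,0,0,0,-1],[0.004,0.024,0,0,0,0,-1],[0.004,0.024,0,0,0,0,-1],[0.004,0.024,0,0,0,0,-1],[0.004,0.024,0,0,0,0,-1]],
  ],
)

```text
time: 4.95
position: [0.4963, 0.1077, 0.1413]
tool_rot: [-0.29, 3.128, 0.0]
ft_force: [0.2, 0.2, 0.5]
grip_width: 0.137
grip_force: 30.0
```

Gripped with no side force. Now I'll lift and carry it over the logger.

play_rows(
  increments=[
    [[0,0,-0.25,0,0,0,-1],[0,0,-0.5,0,0,0,-1],[0,0,-0.75,0,0,0,-1],[0,0,-1,0,0,0,-1],[0,0,-1,0,0,0,-1]],
  ],
)

```text
time: 5.45
position: [0.4982, 0.1079, 0.2447]
tool_rot: [-0.289, 3.122, 0.003]
ft_force: [-0.7, -0.0, 0.4]
grip_width: 0.139
grip_force: 30.0
```

play_rows(
  increments=[
    [[-0.1,-0.45,-0.2,0,0,0,-1],[-0.19,-0.88,-0.2,0,0,0,-1],[-0.19,-0.88,-0.2,0,0,0,-1],[-0.19,-0.88,-0.2,0,0,0,-1]],
  ],
)

```text
time: 5.85
position: [0.5308, 0.0235, 0.2602]
tool_rot: [0.285, -3.127, 0.0]
ft_force: [-1.1, 0.3, -0.3]
grip_width: 0.134
grip_force: 30.0
```

play_rows(
  increments=[
    [[-0.1,-0.45,0,0,0,0,-1],[-0.19,-0.88,0,0,0,0,-1],[-0.19,-0.88,0,0,0,0,-1]],
  ],
)

```text
time: 6.15
position: [0.5663, -0.0638, 0.2606]
tool_rot: [0.279, -3.129, 0.007]
ft_force: [0.4, -0.2, -1.6]
grip_width: 0.141
grip_force: 30.0
```

play_rows(
  increments=[
    [[-0.1,-0.45,0,0,0,0,-1],[-0.19,-0.88,0,0,0,0,-1],[-0.19,-0.88,0,0,0,0,-1]],
  ],
)

```text
time: 6.45
position: [0.6007, -0.1466, 0.2601]
tool_rot: [0.279, -3.127, 0.007]
ft_force: [-0.8, -0.8, -0.2]
grip_width: 0.137
grip_force: 30.0
```

play_rows(
  increments=[
    [[-0.1,-0.45,0,0,0,0,-1],[-0.19,-0.88,0,0,0,0,-1],[-0.19,-0.88,0,0,0,0,-1],[-0.19,-0.88,0,0,0,0,-1],[-0.19,-0.88,0,0,0,0,-1]],
  ],
)

```text
time: 6.95
position: [0.6358, -0.2216, 0.2604]
tool_rot: [0.294, -3.127, -0.004]
ft_force: [-0.2, -0.1, 0.3]
grip_width: 0.136
grip_force: 30.0
```

```bash
python3 - <<'E'
from h import *
s=ctrl.get_state();im=ctrl.get_image("wrist")[:,:,::-1]
np.save("s2.npy",s,allow_pickle=True)
cv2.imwrite("pics/w2.png",im);C=cam("wrist",s)
R=Ro.from_rotvec(s["tool_rot"]).as_matrix()
print(s["time"],s["position"],s["joint_positions"],proj(C,s["position"]+R@[0,0,.135]),proj(C,[.635,-.225,.065]))
cv2.imwrite("pics/w2v.png",cv2.resize(im[60:300,160:480],(800,600),interpolation=cv2.INTER_CUBIC))
E
```

```text
6.95 [ 0.63582792 -0.22162004  0.26035618] [-0.2123283   0.44953029  0.69804947  1.4511758  -0.29222925  1.34795643
  2.25971279] [321.30772588 250.95634291] [317.25982407 228.31395757]
```

View pics/w2v.png

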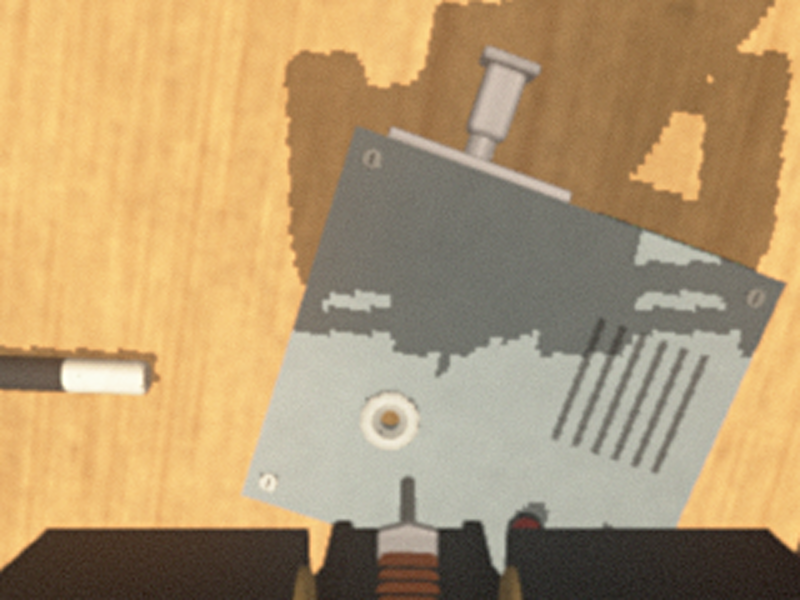

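The crop shows the bushing centre at (390,420) and the pin tip at (407,480). The knob rim is at (511,62) and its inner end at (488,135). The logger top corners are (357,128), (784,284) and (245,494).

```bash
python3 - <<'E'
from h import *
s=np.load("s2.npy",allow_pickle=True).item();C=cam("wrist",s)
R=Ro.from_rotvec(s["tool_rot"]).as_matrix();p=np.array(s["position"])
g=lambda u,v:((u+.5)/2.5+159.5,(v+.5)/2.5+59.5)
hole=at_z(C,*g(390,420),.065);print("hole",hole)
# tip: intersect ray with plane at depth .135
tz=(p+R@[0,0,.135])[2];tip=at_z(C,*g(407,482),tz);print("tip tool",R.T@(tip-p),"d tool",R.T@(hole-tip))
c=[at_z(C,*g(*q),.062) for q in((357,128),(784,284),(245,494))]
print("corners",c);d=c[1]-c[0];e=c[2]-c[0];print(np.degrees(np.arctan2(-d[0],d[1])),np.degrees(np.arctan2(e[1],e[0])),np.linalg.norm(d),np.linalg.norm(e))
k=[at_z(C,*g(*q),.041) for q in((511,62),(488,135))];print("knob",k)
# second opinion from top cam
T=cam("top");print(at_z(T,(616.5)/4+239.5,126.5/4+169.5,.065))
print("R",R)
E
```

```text
hole [ 0.63471849 -0.22640268  0.065     ]
tip tool [-0.00110789  0.00081691  0.13500144] d tool [ 0.00297152 -0.0058121   0.06034368]
corners [array([ 0.54412761, -0.25377794,  0.062     ]), array([ 0.56573476, -0.10670005,  0.062     ]), array([ 0.67124173, -0.27158216,  0.062     ])]
-8.357514100217804 -7.973253629941553 0.14865657266680546 0.12835493409213342
knob [array([ 0.51255905, -0.20843023,  0.041     ]), array([ 0.53645362, -0.21112271,  0.041     ])]
[ 0.63780586 -0.22451993  0.065     ]
R [[-9.82529709e-01 -1.86102759e-01 -1.06462303e-03]
 [-1.86104849e-01  9.82526918e-01  2.41674530e-03]
 [ 5.96257813e-04  2.57265557e-03 -9.99996513e-01]]
```

play_rows(
  increments=[
    [[0.03,-0.058,0.15,0,0,0,-1],[0.03,-0.058,0.3,0,0,0,-1],[0.03,-0.058,0.48,0,0,0,-1],[0.03,-0.058,0.48,0,0,0,-1],[0.03,-0.058,0.48,0,0,0,-1],[0.03,-0.058,0.48,0,0,0,-1],[0.03,-0.058,0.48,0,0,0,-1]],
  ],
)

```text
time: 7.7
position: [0.6342, -0.2308, 0.2142]
tool_rot: [-0.29, 3.127, -0.001]
ft_force: [-0.2, 0.8, -0.7]
grip_width: 0.132
grip_force: 30.0
```

```bash
python3 - <<'E'
from h import *
s=ctrl.get_state();im=ctrl.get_image("wrist")[:,:,::-1]
np.save("s3.npy",s,allow_pickle=True);cv2.imwrite("pics/w3.png",im);C=cam("wrist",s)
R=Ro.from_rotvec(s["tool_rot"]).as_matrix()
print(s["position"],s["tool_rot"],s["ft_force"],proj(C,s["position"]+R@[-.0011,.0008,.135]),proj(C,[.6347,-.2264,.065]))
cv2.imwrite("pics/w3v.png",cv2.resize(im[205:277,272:368],(800,600),interpolation=cv2.INTER_CUBIC))
E
```

```text
[ 0.63420075 -0.2308358   0.21421956] [-2.89710312e-01  3.12663718e+00 -7.65040140e-04] [-0.19700906  0.80213295 -0.71862748] [322.47673913 252.49156857] [327.39826056 246.53157964]
```

View pics/w3v.png

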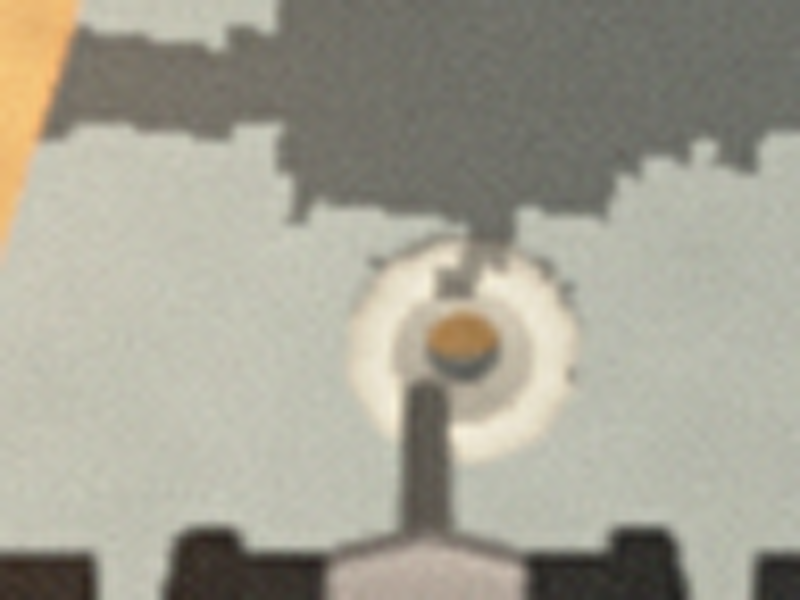

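The bushing centre is at crop (464,351) and the pin tip at (428,386).

```bash
python3 - <<'E'
from h import *
s=np.load("s3.npy",allow_pickle=True).item();C=cam("wrist",s)
R=Ro.from_rotvec(s["tool_rot"]).as_matrix();p=np.array(s["position"])
k=600/72
g=lambda u,v:((u+.5)/k+271.5,(v+.5)/k+204.5)
hole=at_z(C,*g(464,351),.065)
tip=at_z(C,*g(428,388),(p+R@[0,0,.135])[2]);print(hole,R.T@(tip-p),"d tool",R.T@(hole-tip))
s=ctrl.get_state();print(s["position"])
E
```

```text
[ 0.63483151 -0.22649171  0.065     ] [-1.15202320e-04  1.10319637e-03  1.34999480e-01] d tool [-0.00107762  0.00314494  0.01421941]
[ 0.63415719 -0.23080097  0.21412735]
```

play_rows(
  increments=[
    [[-0.01,0.031,0.0,0,0,0,-1],[-0.01,0.031,0.04,0,0,0,-1],[-0.01,0.031,0.08,0,0,0,-1],[-0.01,0.031,0.1,0,0,0,-1],[-0.01,0.031,0.1,0,0,0,-1],[-0.01,0.031,0.1,0,0,0,-1],[-0.01,0.031,0.1,0,0,0,-1]],
  ],
)

```text
time: 8.45
position: [0.6343, -0.2275, 0.2034]
tool_rot: [-0.29, 3.128, -0.0]
ft_force: [-0.5, 0.3, -0.1]
grip_width: 0.136
grip_force: 30.0
```

```bash
python3 - <<'E'
from h import *
s=ctrl.get_state();C=cam("wrist",s)
im=ctrl.get_image("wrist")[:,:,::-1]
R=Ro.from_rotvec(s["tool_rot"]).as_matrix()
print(s["position"],s["ft_force"],proj(C,s["position"]+R@[-.0005,.0011,.135]),proj(C,[.6348,-.2265,.065]),R.T@(np.array([.6348,-.2265,.065])-s["position"]))
cv2.imwrite("pics/w4v.png",cv2.resize(im[220:280,282:362],(800,600),interpolation=cv2.INTER_CUBIC))
E
```

```text
[ 0.63425159 -0.22754669  0.20337152] [-0.4890179   0.28238538 -0.09319139] [322.91537742 251.65657915] [322.68571612 250.47303239] [-0.00069987  0.00094321  0.13837158]
```

View pics/w4v.png

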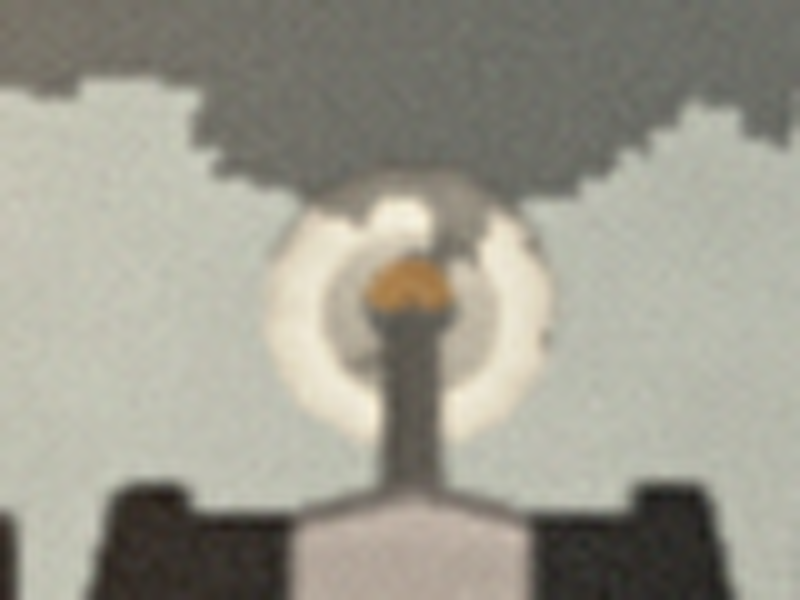

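The tip (411,312) is centred over the bushing (409,310). I'll go down gently.

play_rows(
  increments=[
    [[-0.002,-0.001,0.02,0,0,0,-1],[-0.002,-0.001,0.04,0,0,0,-1],[-0.002,-0.001,0.06,0,0,0,-1],[-0.002,-0.001,0.07,0,0,0,-1],[-0.002,-0.001,0.07,0,0,0,-1],[-0.002,-0.001,0.07,0,0,0,-1]],
  ],
)

```text
time: 9.1
position: [0.6344, -0.2275, 0.1962]
tool_rot: [-0.29, 3.128, 0.0]
ft_force: [0.0, -0.3, -1.0]
grip_width: 0.134
grip_force: 30.0
```

play_rows(
  increments=[
    [[0,0,0.02,0,0,0,-1],[0,0,0.04,0,0,0,-1],[0,0,0.05,0,0,0,-1],[0,0,0.05,0,0,0,-1]],
  ],
)

```text
time: 9.5
position: [0.6343, -0.2274, 0.1909]
tool_rot: [0.29, -3.128, -0.0]
ft_force: [-0.2, -0.1, -0.5]
grip_width: 0.135
grip_force: 30.0
```

play_rows(
  increments=[
    [[0,0,0.02,0,0,0,-1],[0,0,0.04,0,0,0,-1],[0,0,0.05,0,0,0,-1],[0,0,0.05,0,0,0,-1]],
  ],
)

```text
time: 9.9
position: [0.6343, -0.2274, 0.186]
tool_rot: [0.29, -3.128, -0.0]
ft_force: [-0.7, -0.2, -0.3]
grip_width: 0.134
grip_force: 30.0
```

Through the bore freely. From here I'll feel for the stud.

play_rows(
  increments=[
    [[0,0,0.01,0,0,0,-1],[0,0,0.02,0,0,0,-1],[0,0,0.02,0,0,0,-1]],
  ],
)

```text
time: 10.2
position: [0.6343, -0.2274, 0.1841]
tool_rot: [0.29, -3.128, -0.0]
ft_force: [-0.7, 0.4, -0.5]
grip_width: 0.134
grip_force: 30.0
```

play_rows(
  increments=[
    [[0,0,0.01,0,0,0,-1],[0,0,0.02,0,0,0,-1],[0,0,0.02,0,0,0,-1]],
  ],
)

```text
time: 10.5
position: [0.6344, -0.2275, 0.1822]
tool_rot: [-0.29, 3.128, 0.0]
ft_force: [-0.4, 0.5, -0.7]
grip_width: 0.135
grip_force: 30.0
```

play_rows(
  increments=[
    [[0,0,0.01,0,0,0,-1],[0,0,0.02,0,0,0,-1],[0,0,0.02,0,0,0,-1]],
  ],
)

```text
time: 10.8
position: [0.6347, -0.2278, 0.1813]
tool_rot: [-0.29, 3.127, -0.0]
ft_force: [-0.9, 0.6, 5.0]
grip_width: 0.135
grip_force: 30.0
```

play_rows(
  increments=[
    [[0,0,0.01,0,0,0,-1],[0,0,0.02,0,0,0,-1],[0,0,0.02,0,0,0,-1]],
  ],
)

```text
time: 11.1
position: [0.6349, -0.228, 0.1799]
tool_rot: [-0.289, 3.126, -0.001]
ft_force: [-1.4, 0.3, 7.8]
grip_width: 0.136
grip_force: 30.0
```

play_rows(
  increments=[
    [[0,0,0.005,0,0,0,-1],[0,0,0.01,0,0,0,-1],[0,0,0.01,0,0,0,-1]],
  ],
)

```text
time: 11.4
position: [0.6349, -0.228, 0.179]
tool_rot: [-0.289, 3.126, -0.001]
ft_force: [-0.9, 0.7, 7.4]
grip_width: 0.132
grip_force: 30.0
```

play_rows(
  increments=[
    [[0,0,0.005,0,0,0,-1],[0,0,0.01,0,0,0,-1],[0,0,0.01,0,0,0,-1]],
  ],
)

```text
time: 11.7
position: [0.6349, -0.2279, 0.178]
tool_rot: [-0.289, 3.126, -0.001]
ft_force: [-1.0, 0.2, 7.1]
grip_width: 0.137
grip_force: 30.0
```

play_rows(
  increments=[
    [[0,0,0.005,0,0,0,-1],[0,0,0.01,0,0,0,-1],[0,0,0.01,0,0,0,-1]],
  ],
)

```text
time: 12.0
position: [0.6349, -0.228, 0.177]
tool_rot: [-0.289, 3.126, -0.001]
ft_force: [-1.5, 0.6, 7.7]
grip_width: 0.134
grip_force: 30.0
```

play_rows(
  increments=[
    [[0,0,0.003,0,0,0,-1],[0,0,0.005,0,0,0,-1],[0,0,0.005,0,0,0,-1]],
  ],
)

```text
time: 12.3
position: [0.635, -0.228, 0.1767]
tool_rot: [-0.289, 3.126, -0.001]
ft_force: [-1.8, 1.1, 8.0]
grip_width: 0.134
grip_force: 30.0
```

```bash
cat > chk.py <<'E'
from h import *
a=cv2.imread("pics/top0.png").astype(int)[234:262,370:405];t=ctrl.get_image("top")[:,:,::-1]
b=t.astype(int)[234:262,370:405]
d=np.abs(a-b).sum(2)>120;print(d.sum())
import sys
# brightest (knob) extent
w=(t[234:275,370:405].min(2)>170);ys,xs=np.nonzero(w);print("knob rows",ys.min()+234,ys.max()+234,"cols",xs.min()+370,xs.max()+370)
w=(a.min(2)>170);ys,xs=np.nonzero(w);print("ref rows",ys.min()+234,ys.max()+234)
print(ctrl.get_state()["position"],ctrl.get_state()["ft_force"])
cv2.imwrite("pics/topn.png",t)
E
python3 chk.py
```

```text
705Traceback (most recent call last):
  File "chk.py", line 7, in <module>
    w=(t[234:275,370:405].min(2)>170);ys,xs=np.nonzero(w);print("knob rows",ys.min()+234,ys.max()+234,"cols",xs.min()+370,xs.max()+370)
                                                                            ~~~~~~^^
    return umr_minimum(a, axis, None, out, keepdims, initial, where)
ValueError: zero-size array to reduction operation minimum which has no identity
```

The arm hides the knob from the top camera, so I'll go on by force.

play_rows(
  increments=[
    [[0,0,0.003,0,0,0,-1],[0,0,0.007,0,0,0,-1],[0,0,0.007,0,0,0,-1]],
  ],
)

```text
time: 12.65
position: [0.635, -0.2279, 0.1755]
tool_rot: [-0.289, 3.126, -0.001]
ft_force: [-0.0, -0.4, 5.3]
grip_width: 0.136
grip_force: 30.0
```

```bash
python3 - <<'E'
from h import *
im=ctrl.get_image("wrist")[:,:,::-1];sc=ctrl.get_image("scene")[:,:,::-1]
s=ctrl.get_state();C=cam("wrist",s)
print(s["position"],s["ft_force"])
print(proj(C,[.512,-.2085,.041]),proj(C,[.536,-.211,.041]),proj(cam("scene"),[.5245,-.21,.034]))
a=cv2.resize(im[0:240,160:480],(400,300));b=cv2.resize(sc[140:230,280:400],(400,300),interpolation=cv2.INTER_CUBIC)
cv2.imwrite("pics/both.png",np.hstack([a,b]))
E
```

```text
[ 0.63497809 -0.22787746  0.17554421] [-1.2980717  -1.18796029  4.91734482]
[391.29604831  62.6847591 ] [378.13296346 104.04298237] [345.09901619 194.38774964]
```

View pics/both.png

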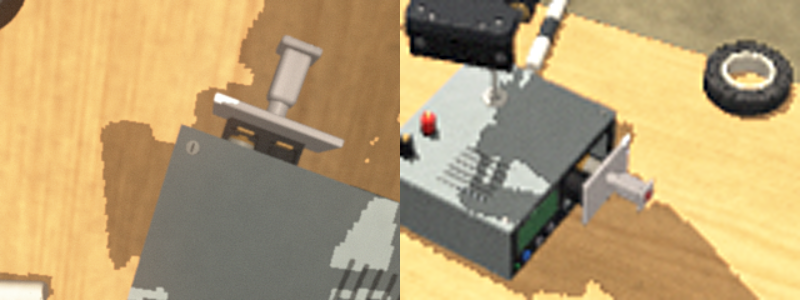

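The force dropped to 5 N and the picture shows the drawer sprung out, so the latch has released. The knob rim is at about full-image wrist (400,36). I'll withdraw straight up and carry the pin back.

play_rows(
  increments=[
    [[0,0,-0.15,0,0,0,-1],[0,0,-0.35,0,0,0,-1],[0,0,-0.6,0,0,0,-1],[0,0,-0.85,0,0,0,-1],[0,0,-0.85,0,0,0,-1]],
  ],
)

```text
time: 13.25
position: [0.6358, -0.2284, 0.2637]
tool_rot: [-0.289, 3.122, -0.004]
ft_force: [0.9, -0.6, 0.0]
grip_width: 0.135
grip_force: 30.0
```

play_rows(
  increments=[
    [[0.09,0.45,0,0,0,0,-1],[0.18,0.89,0,0,0,0,-1],[0.18,0.89,0,0,0,0,-1]],
  ],
)

```text
time: 13.55
position: [0.5994, -0.1353, 0.2576]
tool_rot: [0.304, -3.124, -0.011]
ft_force: [-0.6, 1.0, -0.8]
grip_width: 0.132
grip_force: 30.0
```

play_rows(
  increments=[
    [[0.09,0.45,0,0,0,0,-1],[0.18,0.89,0,0,0,0,-1],[0.18,0.89,0,0,0,0,-1]],
  ],
)

```text
time: 13.85
position: [0.5648, -0.0517, 0.2581]
tool_rot: [0.305, -3.124, -0.009]
ft_force: [0.4, 0.9, -0.3]
grip_width: 0.134
grip_force: 30.0
```

play_rows(
  increments=[
    [[0.09,0.45,0,0,0,0,-1],[0.18,0.89,0,0,0,0,-1],[0.18,0.89,0,0,0,0,-1]],
  ],
)

```text
time: 14.15
position: [0.5304, 0.0318, 0.2584]
tool_rot: [0.305, -3.125, -0.007]
ft_force: [0.7, -0.2, -0.5]
grip_width: 0.138
grip_force: 30.0
```

play_rows(
  increments=[
    [[0.09,0.45,0,0,0,0,-1],[0.18,0.89,0,0,0,0,-1],[0.18,0.89,0,0,0,0,-1],[0.18,0.89,0,0,0,0,-1],[0.18,0.89,0,0,0,0,-1],[0.18,0.89,0,0,0,0,-1],[0.18,0.89,0,0,0,0,-1]],
  ],
)

```text
time: 14.85
position: [0.4987, 0.1079, 0.259]
tool_rot: [-0.286, 3.128, -0.0]
ft_force: [-0.3, 0.6, -0.1]
grip_width: 0.134
grip_force: 30.0
```

```bash
cat > st.py <<'E'
from h import *
import sys
s=ctrl.get_state();R=Ro.from_rotvec(s["tool_rot"]).as_matrix();X=np.array(eval(sys.argv[1]))
xt=R[:,0]
print(s["time"],s["position"],s["ft_force"],"to go (tool)",R.T@(X-s["position"]),"xt ang",np.degrees(np.arctan2(xt[1],xt[0])),"tilt z",R[:,2],"q7",s["joint_positions"][6])
E
python3 st.py "[.4968,.1078,.1413]"
```

```text
14.85 [0.49871362 0.10787015 0.2590345 ] [-0.33392722  0.55856774 -0.11486965] to go (tool) [0.00190181 0.00031085 0.11773431] xt ang -169.55232051439899 tilt z [ 1.10667260e-04 -2.63144430e-04 -9.99999959e-01] q7 1.5088050690813268
```

play_rows(
  increments=[
    [[0.018,0.003,0.2,0,0,0,-1],[0.018,0.003,0.4,0,0,0,-1],[0.018,0.003,0.48,0,0,0,-1],[0.018,0.003,0.48,0,0,0,-1],[0.018,0.003,0.48,0,0,0,-1],[0.018,0.003,0.48,0,0,0,-1]],
  ],
)

```text
time: 15.45
position: [0.4971, 0.1092, 0.2121]
tool_rot: [-0.289, 3.126, 0.001]
ft_force: [1.3, -0.4, 0.3]
grip_width: 0.137
grip_force: 30.0
```

```bash
python3 st.py "[.4968,.1078,.1413]"; python3 - <<'E'
from h import *
s=ctrl.get_state();im=ctrl.get_image("wrist")[:,:,::-1];C=cam("wrist",s)
R=Ro.from_rotvec(s["tool_rot"]).as_matrix()
print(proj(C,s["position"]+R@[-.0003,.0011,.135]),proj(C,[.4968,.1078,.066]),proj(C,[.498,.1083,.066]))
np.save("s5.npy",s,allow_pickle=True)
cv2.imwrite("pics/w5v.png",cv2.resize(im[200:290,262:382],(800,600),interpolation=cv2.INTER_CUBIC))
E
```

```text
15.45 [0.4971346  0.10924239 0.21210676] [ 1.32075563 -0.37347705  0.28665612] to go (tool) [ 0.00072129 -0.00138341  0.07080505] xt ang -169.42764456010784 tilt z [ 1.70358747e-03  7.04318324e-04 -9.99998301e-01] q7 1.5278253378946327
[322.91630125 251.37837211] [319.39229837 245.17719473] [319.77466951 246.88040288]
```

View pics/w5v.png

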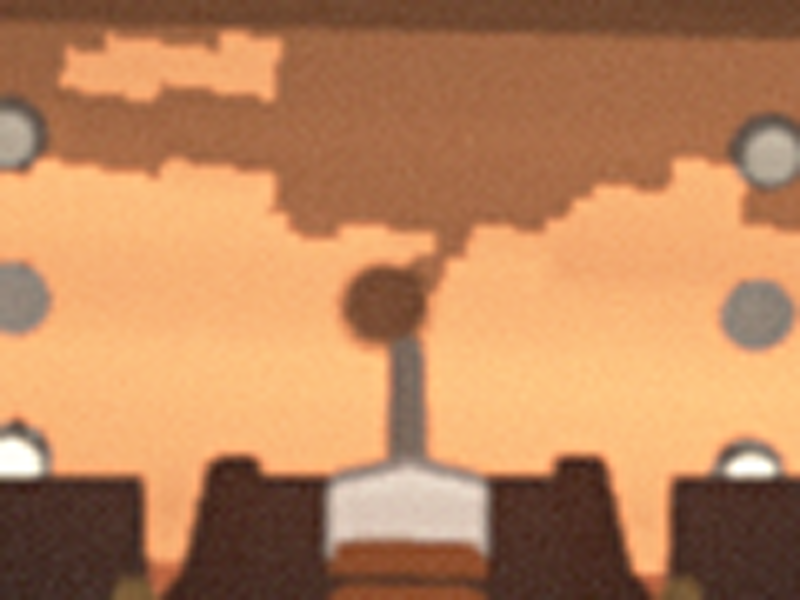

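The hole is at crop (385,306) and the tip at (407,343), with the rod straight.

```bash
python3 - <<'E'
from h import *
s=np.load("s5.npy",allow_pickle=True).item();C=cam("wrist",s)
R=Ro.from_rotvec(s["tool_rot"]).as_matrix();p=np.array(s["position"]);k=600/90
g=lambda u,v:((u+.5)/k+261.5,(v+.5)/k+199.5)
h=at_z(C,*g(385,306),.066);t=at_z(C,*g(407,343),(p+R@[0,0,.1353])[2]);print(h,R.T@(t-p),R.T@(h-t),ctrl.get_state()["position"])
E
```

```text
[0.49702723 0.10779302 0.066     ] [-0.00014069  0.00090036  0.1353006 ] [ 0.00077572 -0.00236092  0.01080471] [0.49705827 0.10927441 0.21207117]
```

play_rows(
  increments=[
    [[0.007,-0.022,0,0,0,0,-1],[0.007,-0.022,0.04,0,0,0,-1],[0.007,-0.022,0.07,0,0,0,-1],[0.007,-0.022,0.11,0,0,0,-1],[0.007,-0.022,0.15,0,0,0,-1],[0.007,-0.022,0.15,0,0,0,-1],[0.007,-0.022,0.15,0,0,0,-1]],
  ],
)

```text
time: 16.2
position: [0.4961, 0.1069, 0.1959]
tool_rot: [0.29, -3.128, 0.0]
ft_force: [0.3, 0.1, 0.3]
grip_width: 0.137
grip_force: 30.0
```

```bash
python3 st.py "[.4970,.1069,.1413]"
```

```text
16.2 [0.496056   0.10689467 0.19587885] [0.31509355 0.14329685 0.33294759] to go (tool) [-0.00094594 -0.00016082  0.05457858] xt ang -169.41457959940212 tilt z [-2.81875664e-04 -1.89665469e-04 -9.99999942e-01] q7 1.5398971063697084
```

play_rows(
  increments=[
    [[-0.007,0,0.1,0,0,0,-1],[-0.007,0,0.2,0,0,0,-1],[-0.007,0,0.3,0,0,0,-1],[-0.007,0,0.4,0,0,0,-1],[-0.007,0,0.5,0,0,0,-1],[-0.007,0,0.51,0,0,0,-1],[-0.007,0,0.51,0,0,0,-1]],
  ],
)

```text
time: 16.9
position: [0.4967, 0.1069, 0.1447]
tool_rot: [0.29, -3.128, 0.001]
ft_force: [0.9, -0.7, -1.0]
grip_width: 0.134
grip_force: 30.0
```

play_rows(
  increments=[
    [[0,0,0.01,0,0,0,-1],[0,0,0.02,0,0,0,-1],[0,0,0.03,0,0,0,-1],[0,0,0.035,0,0,0,-1],[0,0,0.035,0,0,0,-1],[0,0,0.035,0,0,0,-1]],
  ],
)

```text
time: 17.5
position: [0.4969, 0.107, 0.1416]
tool_rot: [-0.29, 3.128, 0.0]
ft_force: [0.6, 0.2, -0.4]
grip_width: 0.134
grip_force: 30.0
```

play_rows(
  increments=[
    [[0,0,0.005,0,0,0,-1],[0,0,0.005,0,0,0,-1],[0,0,0.005,0,0,0,-0.6],[0,0,0.005,0,0,0,-0.3],[0,0,0.005,0,0,0,0.2],[0,0,0.005,0,0,0,0.2],[0,0,0.005,0,0,0,0.2]],
  ],
)

```text
time: 18.2
position: [0.4968, 0.107, 0.141]
tool_rot: [-0.29, 3.128, 0.0]
ft_force: [0.7, 0.3, -1.1]
grip_width: 0.48
grip_force: 0.0
```

play_rows(
  increments=[
    [[0,0,0,0,0,0,0.2],[0,0,-0.2,0,0,0,0.2],[0,0,-0.5,0,0,0,0.2],[0,0,-1,0,0,0,0.2],[0,0,-1,0,0,0,0.2],[0,0,-1,0,0,0,0.2],[0,0,-1,0,0,0,0.2]],
  ],
)

```text
time: 18.9
position: [0.4962, 0.107, 0.2401]
tool_rot: [0.29, -3.127, 0.0]
ft_force: [0.0, -0.5, 0.0]
grip_width: 0.6
grip_force: 0.0
```

```bash
python3 st.py "[.54,-.21,.24]"; python3 - <<'E'
from h import *
im=ctrl.get_image("wrist")[:,:,::-1];s=ctrl.get_state();C=cam("wrist",s)
a=cv2.resize(im[190:290,262:390],(640,500),interpolation=cv2.INTER_CUBIC);cv2.imwrite("pics/w6.png",a)
# handle top & collar expected
g=lambda X:(proj(C,X)-[261.5,189.5])*5
print(g([.497,.1078,.112]),g([.497,.1078,.070]))
# knob from the picture taken at the trip
T=np.load("s3.npy",allow_pickle=True).item();T["position"]=np.array([.63498,-.22788,.17554]);T["tool_rot"]=np.array([-.289,3.126,-.001]);C=cam("wrist",T)
print("knob rim, inner",at_z(C,400,36,.041),at_z(C,384.8,82.4,.041))
E
```

```text
18.9 [0.49619568 0.10696822 0.2401336 ] [ 0.04540704 -0.47075596  0.03520415] to go (tool) [ 1.51957881e-02 -3.19619688e-01  1.79094963e-04] xt ang -169.4096664212418 tilt z [-1.41354254e-03 -3.38874527e-04 -9.99998944e-01] q7 1.5176361562772163
[304.62978515 333.76600001] [304.90446635 250.28621618]
knob rim, inner [ 0.49725015 -0.20681391  0.041     ] [ 0.52333766 -0.20978594  0.041     ]
```

View pics/w6.png

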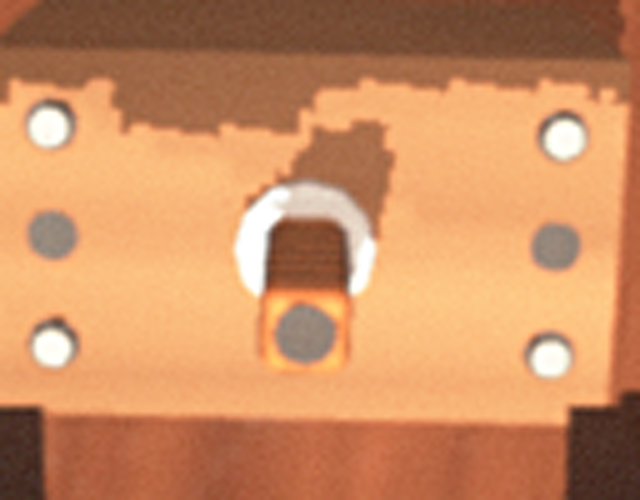

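The pin is home: the handle top and collar fall exactly where predicted for a fully seated pin, and it stands upright. The knob is now at about (.510,-.208), with the drawer roughly 14 mm out. I'll go there and turn to the logger's yaw.

play_rows(
  increments=[
    [[0.05,-0.4,0,0,0,0,0.2],[0.1,-0.78,0,0,0,0,0.2],[0.1,-0.78,0,0,0,0,0.2]],
  ],
)

```text
time: 19.25
position: [0.5008, 0.0223, 0.24]
tool_rot: [0.276, -3.127, 0.004]
ft_force: [0.8, 0.0, -0.1]
grip_width: 0.598
grip_force: 0.0
```

play_rows(
  increments=[
    [[0.05,-0.4,0,0,0,0,0.2],[0.1,-0.78,0,0,0,0,0.2],[0.1,-0.78,0,0,0,0,0.2]],
  ],
)

```text
time: 19.55
position: [0.505, -0.0557, 0.2402]
tool_rot: [0.277, -3.128, 0.004]
ft_force: [0.4, -1.1, -0.7]
grip_width: 0.595
grip_force: 0.0
```

play_rows(
  increments=[
    [[0.05,-0.4,0,0,0,0,0.2],[0.1,-0.78,0,0,0,0,0.2],[0.1,-0.78,0,0,0,0,0.2]],
  ],
)

```text
time: 19.85
position: [0.5093, -0.1336, 0.2404]
tool_rot: [0.277, -3.128, 0.005]
ft_force: [0.4, -0.3, 0.5]
grip_width: 0.599
grip_force: 0.0
```

play_rows(
  increments=[
    [[0.05,-0.4,0,0,0,0.07,0.2],[0.1,-0.78,0,0,0,0.14,0.2],[0.1,-0.78,0,0,0,0.207,0.2],[0.1,-0.78,0,0,0,0.207,0.2],[0.1,-0.78,0,0,0,0.207,0.2],[0.1,-0.78,0,0,0,0.207,0.2],[0.1,-0.78,0,0,0,0.207,0.2]],
  ],
)

```text
time: 20.55
position: [0.5151, -0.2057, 0.2409]
tool_rot: [-0.215, -3.134, -0.001]
ft_force: [0.7, -0.0, 0.5]
grip_width: 0.597
grip_force: 0.0
```

```bash
python3 st.py "[.5123,-.2085,.085]"; python3 - <<'E'
from h import *
s=ctrl.get_state();im=ctrl.get_image("wrist")[:,:,::-1];C=cam("wrist",s)
np.save("s7.npy",s,allow_pickle=True);cv2.imwrite("pics/w7.png",im)
for X in([.498,-.207,.041],[.523,-.2098,.041],[.5441,-.2538,.062],[.5657,-.1067,.062]):print(proj(C,X))
# the grey-plastic metal: list row profile of low-saturation bright pixels near knob
hsv=cv2.cvtColor(np.ascontiguousarray(im),cv2.COLOR_BGR2HSV);m=((hsv[:,:,1]<60)&(hsv[:,:,2]>90)).astype(np.uint8)
c=proj(C,[.5105,-.2083,.041]).astype(int)
for r in range(c[1]-40,c[1]+60,4):
    x=np.nonzero(m[r,c[0]-60:c[0]+60])[0];print(r,(x.min()+c[0]-60,x.max()+c[0]-60,len(x)) if len(x) else None)
E
```

```text
20.55 [ 0.51510795 -0.20566366  0.24088732] [ 0.69878733 -0.04833641  0.53758535] to go (tool) [ 0.00236887 -0.00330333  0.15588542] xt ang 172.1332348175197 tilt z [-5.93298127e-05  7.16395927e-04 -9.99999742e-01] q7 1.9029562290390696
[317.40800599 209.77016875]
[318.24883545 238.21605639]
[269.19496264 276.00240014]
[447.46041695 277.48042876]
184 None
188 None
192 None
196 None
200 None
204 None
208 (np.int64(308), np.int64(329), 22)
212 (np.int64(310), np.int64(327), 18)
216 (np.int64(311), np.int64(325), 15)
220 (np.int64(311), np.int64(326), 16)
224 (np.int64(311), np.int64(326), 16)
228 (np.int64(311), np.int64(326), 16)
232 (np.int64(311), np.int64(325), 15)
236 (np.int64(312), np.int64(324), 13)
240 (np.int64(287), np.int64(352), 65)
244 (np.int64(286), np.int64(353), 65)
248 (np.int64(284), np.int64(354), 70)
252 (np.int64(282), np.int64(357), 76)
256 None
260 (np.int64(286), np.int64(351), 34)
264 (np.int64(285), np.int64(353), 34)
268 (np.int64(283), np.int64(353), 38)
272 None
276 (np.int64(270), np.int64(374), 105)
280 (np.int64(270), np.int64(375), 106)
```

Image code shows the knob straight in the tool's view (cols 311–326, rim rows 206–213, plate from row 239), matching the estimate. Descending.

play_rows(
  increments=[
    [[0.024,-0.03,0.3,0,0,0,0.2],[0.024,-0.03,0.6,0,0,0,0.2],[0.024,-0.03,0.8,0,0,0,0.2],[0.024,-0.03,0.8,0,0,0,0.2],[0.024,-0.03,0.8,0,0,0,0.2],[0.024,-0.03,0.8,0,0,0,0.2]],
  ],
)

```text
time: 21.2
position: [0.5129, -0.2099, 0.1625]
tool_rot: [0.22, 3.131, -0.0]
ft_force: [0.3, -0.5, 0.9]
grip_width: 0.602
grip_force: 0.0
```

```bash
python3 st.py "[.5123,-.2083,.085]"; python3 - <<'E'
from h import *
s=ctrl.get_state();im=ctrl.get_image("wrist")[:,:,::-1];C=cam("wrist",s)
hsv=cv2.cvtColor(np.ascontiguousarray(im),cv2.COLOR_BGR2HSV);m=((hsv[:,:,1]<60)&(hsv[:,:,2]>90)).astype(np.uint8)
c=proj(C,[.5105,-.2083,.041]).astype(int);print(c,proj(C,[.498,-.207,.041]),proj(C,[.523,-.2098,.041]))
for r in range(c[1]-44,c[1]+60,6):
    x=np.nonzero(m[r,c[0]-60:c[0]+60])[0];print(r,(x.min()+c[0]-60,x.max()+c[0]-60,len(x)) if len(x) else None)
E
```

```text
21.2 [ 0.5129393  -0.20988977  0.16249515] [ 0.29440584 -0.49632902  0.87460487] to go (tool) [0.00104408 0.00148792 0.07749278] xt ang 171.97569978143923 tilt z [ 2.41121965e-03 -3.78504121e-04 -9.99997021e-01] q7 1.9742050925336252
[323 253] [322.80137873 234.40177695] [323.87250027 271.54327605]
209 None
215 None
221 None
227 (np.int64(311), np.int64(337), 13)
233 (np.int64(310), np.int64(338), 29)
239 (np.int64(314), np.int64(334), 21)
245 (np.int64(314), np.int64(334), 21)
251 (np.int64(314), np.int64(334), 21)
257 (np.int64(314), np.int64(334), 21)
263 (np.int64(314), np.int64(334), 21)
269 (np.int64(283), np.int64(367), 85)
275 (np.int64(281), np.int64(369), 89)
281 (np.int64(279), np.int64(371), 93)
287 (np.int64(276), np.int64(374), 99)
293 (np.int64(274), np.int64(375), 102)
299 (np.int64(281), np.int64(367), 47)
305 None
311 None
```

play_rows(
  increments=[
    [[0.01,0.015,0.3,0,0,0,0.2],[0.01,0.015,0.6,0,0,0,0.2],[0.01,0.015,0.77,0,0,0,0.2],[0.01,0.015,0.77,0,0,0,0.2],[0.01,0.015,0.77,0,0,0,0.2],[0.01,0.015,0.77,0,0,0,0.2],[0.01,0.015,0.77,0,0,0,0.2]],
  ],
)

```text
time: 21.95
position: [0.5122, -0.2083, 0.0854]
tool_rot: [0.22, 3.131, -0.0]
ft_force: [-0.1, -0.7, 0.4]
grip_width: 0.603
grip_force: 0.0
```

```bash
python3 st.py "[.5123,-.2083,.085]"
```

```text
21.95 [ 0.51217492 -0.20832237  0.0853967 ] [-0.06086072 -0.71495369  0.35730871] to go (tool) [-1.19744554e-04  3.96014126e-05  3.96999380e-04] xt ang 171.95760413803274 tilt z [ 2.45667844e-03 -2.31334124e-04 -9.99996956e-01] q7 2.049648992081247
```

play_rows(
  increments=[
    [[0,0,0,0,0,0,-0.5],[0,0,0,0,0,0,-1],[0,0,0,0,0,0,-1],[0,0,0,0,0,0,-1],[0,0,0,0,0,0,-1],[0,0,0,0,0,0,-1],[0,0,0,0,0,0,-1],[0,0,0,0,0,0,-1]],
  ],
  squeeze=15,
)

```text
time: 22.75
position: [0.5111, -0.2087, 0.084]
tool_rot: [0.221, 3.134, -0.001]
ft_force: [-0.4, -2.9, -0.9]
grip_width: 0.161
grip_force: 15.0
```

Gripped at 14 mm. Pulling.

play_rows(
  increments=[
    [[0.07,0,0,0,0,0,-1],[0.14,0,0,0,0,0,-1],[0.21,0,0,0,0,0,-1],[0.28,0,0,0,0,0,-1],[0.35,0,0,0,0,0,-1],[0.4,0,0,0,0,0,-1],[0.4,0,0,0,0,0,-1]],
  ],
)

```text
time: 23.45
position: [0.4699, -0.2027, 0.084]
tool_rot: [-0.221, -3.132, -0.001]
ft_force: [-2.5, -4.6, -0.9]
grip_width: 0.157
grip_force: 15.0
```

play_rows(
  increments=[
    [[0.015,0,0,0,0,0,-1],[0.03,0,0,0,0,0,-1],[0.045,0,0,0,0,0,-1],[0.045,0,0,0,0,0,-1]],
  ],
)

```text
time: 23.85
position: [0.4666, -0.2022, 0.0841]
tool_rot: [-0.221, -3.134, 0.001]
ft_force: [0.3, -4.6, -3.4]
grip_width: 0.163
grip_force: 15.0
```

play_rows(
  increments=[
    [[0.01,0,0,0,0,0,-1],[0.02,0,0,0,0,0,-1],[0.03,0,0,0,0,0,-1],[0.03,0,0,0,0,0,-1]],
  ],
)

```text
time: 24.25
position: [0.4662, -0.202, 0.0842]
tool_rot: [0.22, 3.128, -0.004]
ft_force: [7.8, -7.6, -12.2]
grip_width: 0.157
grip_force: 15.0
```

play_rows(
  increments=[
    [[0.01,0,0,0,0,0,-1],[0.02,0,0,0,0,0,-1],[0.02,0,0,0,0,0,-1]],
  ],
)

```text
time: 24.55
position: [0.4657, -0.2019, 0.0845]
tool_rot: [0.219, 3.125, -0.005]
ft_force: [12.8, -7.1, -16.7]
grip_width: 0.154
grip_force: 15.0
```

The force rises at the stop, so the drawer is fully out. I'll release and go up.

play_rows(
  increments=[
    [[-0.02,0,0,0,0,0,-1],[-0.02,0,0,0,0,0,-0.5],[-0.02,0,0,0,0,0,0.2],[-0.02,0,0,0,0,0,0.2],[-0.02,0,0,0,0,0,0.2],[-0.02,0,0,0,0,0,0.2],[-0.02,0,0,0,0,0,0.2]],
  ],
)

```text
time: 25.25
position: [0.4636, -0.2013, 0.0838]
tool_rot: [-0.221, -3.133, -0.001]
ft_force: [0.4, 0.5, 0.0]
grip_width: 0.57
grip_force: 0.0
```

play_rows(
  increments=[
    [[0,0,-0.1,0,0,0,0.2],[0,0,-0.4,0,0,0,0.2],[0,0,-0.8,0,0,0,0.2],[0,0,-1,0,0,0,0.2],[0,0,-1,0,0,0,0.2],[0,0,-1,0,0,0,0.2],[0,0,-1,0,0,0,0.2]],
  ],
)

```text
time: 25.95
position: [0.4634, -0.201, 0.1831]
tool_rot: [-0.22, -3.132, -0.001]
ft_force: [0.2, 0.7, -0.9]
grip_width: 0.597
grip_force: 0.0
```

```bash
python3 st.py "[.4645,-.202,.085]"; python3 - <<'E'
from h import *
s=ctrl.get_state();im=ctrl.get_image("wrist")[:,:,::-1];C=cam("wrist",s)
hsv=cv2.cvtColor(np.ascontiguousarray(im),cv2.COLOR_BGR2HSV);m=((hsv[:,:,1]<60)&(hsv[:,:,2]>90)).astype(np.uint8)
p0=np.array([.524,-.2098,.041]);d=np.array([-.990,.139,0])
c=proj(C,p0+.06*d).astype(int)
rows=[r for r in range(150,400) if m[r,c[0]-7:c[0]+8].sum()>12 ];print(c,rows[:3],rows[-3:])
for q in(-.012,.012):print(proj(C,p0+d*(.06+q)))
for r in range(c[1]-40,c[1]+40,5):
    x=np.nonzero(m[r,c[0]-60:c[0]+60])[0];print(r,(x.min()+c[0]-60,x.max()+c[0]-60,len(x)) if len(x) else None)
    
# rim front edge estimate: first row of wide run -> world
for r in range(180,260):
    x=np.nonzero(m[r,c[0]-25:c[0]+25])[0]
    if len(x)>15:
        X=at_z(C,x.mean()+c[0]-25,r,.044);print("rim front row",r,X,"drawer ~",np.dot(X-np.array([.5103,-.2083,.044]),d)-.012+.0145);break
E
```

```text
25.95 [ 0.46342307 -0.20102627  0.18309978] [ 0.17000258  0.68973753 -0.91067243] to go (tool) [-0.00139047 -0.00083986  0.09809708] xt ang 171.95119895917108 tilt z [-1.85785811e-03  5.35713377e-04 -9.99998131e-01] q7 1.8902577441744146
[321 250] [232, 233, 234] [361, 362, 363]
[321.27232245 266.36214307]
[321.22132875 233.84850237]
210 None
215 None
220 None
225 None
230 (np.int64(310), np.int64(333), 10)
235 (np.int64(308), np.int64(335), 28)
240 (np.int64(312), np.int64(330), 19)
245 (np.int64(312), np.int64(331), 20)
250 (np.int64(312), np.int64(331), 20)
255 (np.int64(312), np.int64(330), 19)
260 (np.int64(312), np.int64(330), 19)
265 (np.int64(298), np.int64(335), 30)
270 (np.int64(283), np.int64(362), 80)
275 (np.int64(282), np.int64(364), 83)
280 (np.int64(280), np.int64(365), 86)
285 (np.int64(278), np.int64(367), 90)
rim front row 232 [ 0.45068585 -0.19929787  0.044     ] drawer ~ 0.06276930680045653
```

The stop was felt, and the knob is where a 60 mm travel predicts. Handing in.

```bash
python3 -c "
from bench import ctrl
print(ctrl.close_job())"
```

```text
the job is handed in; nothing more can be done
None
```

The latch was released gently (highest push reading about 8 N), the pin is back upright and fully down in its block, and the drawer is out to its stop; the job was handed in at about 26 s, but I viewed 11 pictures, one over the limit of 10.

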